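Swing the beam of a cutting press over the die and bring it to rest

TASK

Swing the heavy beam of the cutting press round from its parked place until its head stands centred over the steel cutting die: push only on the orange spring buffers, lightly, and catch it from the other side, never slamming it into its end stops, touching the rest of the beam or gripping the buffers. Let it stand dead still there untouched for at least three seconds, then finish; leave the die and everything else on the table as it is.

Things in the scene. Friction and masses are not known exactly. Their poses are not given: they have to be found in the camera images.
- boom (a joint): Swing angle (rad) of the heavy green beam about its column, almost frictionless (0.02 N m s/rad: coasts for many seconds). 0: points along the press's -x, to the robot; growing, its free end goes to the press's -y. Starts at -0.7 to -0.45. Stops at -1.1 and 0.9; within 0.05 of one, or over 1 rad/s, counts as slamming. Inertia about the column nominally 0.53 kg m2, within 25 %.
- pivot (a point): Foot of the column on the table, on the beam's pivot axis (z = 0), with the press's axes: x away from the robot at yaw 0, y left, z up. The press is fixed; its place and yaw (up to 0.1 rad) differ from run to run. Column 64 mm thick with an 84 mm cap, 245 mm high.
- head_center (a point): Centre of the underside of the press head, a green block 140 mm (along the beam) x 180 x 50 mm with a yellow disc on top, 215 mm from the pivot axis, underside 110 mm above the table. Axes turn with the beam: -x along the beam to its free end, z up, y is the press's y at angle 0.
- head: The beam without buffers: arm, green head and, beyond it, a dark nose 50 mm wide (yellow stripe on top) from 285 to 405 mm out from the pivot axis, which holds the two buffers; all 110 to 165 mm high. Do not touch (over 3 N counts). Origin on the pivot axis at table height.
- buffer_left: Orange buffer on the left (+y) of the nose: smooth slippery block 80 mm (along the beam) x 40 mm high. Origin: centre of its outer face, 345 mm from the pivot axis, 60 mm left of the centre line, 135 mm up. It slides inwards up to 35 mm on a 50 N/m spring, no preload, hardly damped: the beam bounces off a still finger. Pushing it to -y drives the angle up. Over 12 N counts as struck or gripped.
- buffer_right: Orange buffer on the right (-y) of the nose, mirror image of the left, same spring: outer face 60 mm right of the centre line. Pushing it to +y drives the angle down. The two outer faces are 120 mm apart when free. Push with shut fingers pointing down (TCP about 135 mm over the table); to change sides pass over the nose (tips above 170 mm).
- die_center (a point): Centre of the underside of the cutting die: a loose steel ring, 84 mm across, 30 mm high, a red bar across it, on the white cutting block (top 60 mm over the table); z up. 200 to 230 mm from the pivot axis, at a beam angle of -0.05 to 0.4. The head passes 20 mm above it and must stop with its centre over this point, within 25 mm horizontally.
- last_a: Wooden shoe last, 157 mm long, 102 mm high, bystander on the left; origin under its middle.
- glue_jar: Glue jar, 76 mm across, 100 mm high, bystander on the right; origin under its centre.
- polish_tin: Flat polish tin, 80 mm across, 45 mm high, bystander on the right; origin under its centre.
- rivet_tray: Blue divided tray, 120 x 180 x 40 mm, bystander on the left; origin under its centre.
- mallet: Hammer lying on the right of the press, wooden handle, steel head; origin under its middle.
There are look-alikes about, which are no part of the job. Of the things like the part that bears die_center, leave any that is pink or turquoise; of the rest the smaller one is meant.

How it is judged:
By the outcome, as a careful person would: the job done as asked, in the order asked, and still so for the second after the job is handed in, with the robot touching nothing.
It also fails if it takes over 54 s, if anything falls off the work surface, if the arm or the gripper's body presses on something with over 40 N, if the wrist force passes 120 N, or if a joint passes its speed limit or range.

ROBOT

A 6-joint arm with a two-finger parallel gripper is mounted at the origin on the work surface. World frame = base frame: x ahead of the robot, y to its left, z up, the work surface at z = 0. Lengths are in m, angles in rad, forces in N, time in s.
With the tool pointing down it reaches from about 0.25 to 0.725 m from the base axis. Payload 4 kg.
Tool frame: the origin (TCP) lies between the finger pads, 19 mm behind the fingertips; this is the grasp point; z points along the fingers, y is the line along which they close (so a half turn about z gives the same grasp; the last joint's range is limited). The gripper opens to 85 mm and grips with 20 to 120 N. Pads are 22 mm wide; open, the fingers measure 114 mm over their backs; the gripper's body (76 mm by 85 mm) begins 54 mm behind the grasp point. The pads swing forward as they close: fully open they stand 13 mm farther back than shut.
Start: joints at [1.254, 0.241, 0.005, 1.335, 0, 1.571], TCP at [0.156, 0.475, 0.25] pointing down, gripper open.
Joint ranges: [-2.72, 2.72], [-1.05, 1.87], [-1.09, 1.28], [-1.99, 2.15], [-1.42, 1.44], [-3.14, 3.14]. Speed limits (rad/s): [2.79, 2.79, 3.14, 3.14, 3.14, 3.14].

INTERFACE

Orientations are given as a unit quaternion [x, y, z, w].
In Python, from workcell import monitor, viewer, job gives the robot as it stands.
- The arm moves only by the tool arm_command, never from a script. Its argument "increments" is a list of rows, each an object of numbers: "dx", "dy", "dz": the shift along the tool's x, y, z in cm; "wx", "wy", "wz": the turn, a rotation vector about the tool's x, y, z in rad; "grip": the finger opening in cm, from 0 to 8.54. In form: [{"dx": .., "dy": .., "dz": .., "wx": .., "wy": .., "wz": .., "grip": ..}, ...]. A call has 1 to 10 rows; each row is the pose to reach, as a shift and turn from the pose commanded when the call began, along the tool's axes at that moment; what a row does not reach only later rows make up. A row lasts 1/10 s, in which the tool goes at most 50 mm and 8.59 degrees, less where a joint would pass 70% of its speed; a pose out of reach is approached as far as the arm can. A call with a gripper value outside its range is refused whole. The fingers move at their own pace and stop on an object; the grip force is fixed at half the most. Time passes only in rows, so rows that repeat a pose let the fingers close. It gives the time, the measured TCP pose, the force, the opening and the grip force at its end, in the units of the state.
- monitor.get_obs(): the state, without advancing time (a new reading comes with each control period).
- viewer.camera(name): name is "side" or "top"; returns (picture, depth): 384x512x3 uint8, red, green, blue; 384x512 float32, m along the optical axis (not along the pixel's ray), 0 where there is no reading.
- viewer.get_calibration(name): a dict with "fovy" (degrees; the focal length in pixels is half the picture's height over the tangent of half this angle, whatever the lens; pixels are square), "cx", "cy" (the principal point, pixels), "dist_coeffs" ([k1, k2, p1, p2, k3] as OpenCV has them; the pictures are not rectified), "view" (4x4, takes a point from world to camera coordinates). Camera axes: x right, y up, looking along -z (the intrinsics and any distortion apply to the point x, -y, -z); pixel columns grow to the right and rows downward; lengths in m; the calibration is good to about 2 mm. A picture is of the moment at which its call begins. get_calibration takes no time and is no camera call.
- job.job_done(): hands the job in; it is judged then, once.
The state is a dict: "clock": time; "joint_pos": joint angles; "joint_vel": joint speeds; "tau": joint torques, N m; "eef_pos": TCP position; "tool_rot": TCP orientation; "ft_force": force on the tool from outside, world axes, zero at the start; "ft_torque": the same for the moment, N m; "grip_width": finger opening in m; "grasp_force": force on a finger pad.
Only numpy, scipy, OpenCV 4.12 (cv2) and the standard library are available. Lean on these libraries where they do the work, as an engineer would, in place of code of your own. Each camera call takes 0.05 s, during which the arm holds its last target. There are 200 camera calls.

## Working session

There is one attempt and no reset: what is moved stays moved. The work goes in short steps, Python scripts to look and compute and a tool call to move; the robot and the scene stay as the last step left them, time stands still between calls to the robot, and variables do not carry over. Pictures are saved under pics/ and viewed, at most 10 in all, crops included, and the job is handed in when it is done.

Besides the shell and the picture viewer there is one more tool, called after ">>>" as name([rows], argument=value, ...), one row to a line, values as JSON. arm_command: Moves the arm, as the interface text tells. Its arguments: {"type":"object","properties":{"increments":{"type":"array","items":{"type":"object","properties":{"dx":{"type":"number"},"dy":{"type":"number"},"dz":{"type":"number"},"wx":{"type":"number"},"wy":{"type":"number"},"wz":{"type":"number"},"grip":{"type":"number"}}}}},"required":["increments"]}

```bash
mkdir -p pics; cat > h.py <<'E'
import numpy as np, cv2
from workcell import monitor, viewer, job
def cal(n):
    c=viewer.get_calibration(n); f=192/np.tan(np.radians(c["fovy"])/2)
    K=np.array([[f,0,c["cx"]],[0,f,c["cy"]],[0,0,1.]]); return K,np.array(c["dist_coeffs"],float),np.array(c["view"])
def ray(n,uv):
    K,d,V=cal(n); p=cv2.undistortPoints(np.array(uv,float).reshape(-1,1,2),K,d).reshape(-1,2)
    D=np.c_[p[:,0],-p[:,1],-np.ones(len(p))]@V[:3,:3]; o=-V[:3,:3].T@V[:3,3]; return o,D
def atz(n,uv,z):
    o,D=ray(n,uv); z=np.broadcast_to(z,len(D)); return o+D*((z-o[2])/D[:,2])[:,None]
def atdepth(n,uv,dep):
    o,D=ray(n,uv); return o+D*np.array(dep)[:,None]
E
python3 - <<'E'
from h import *
for n in("top","side"):
    p,d=viewer.camera(n); cv2.imwrite(f"pics/{n}0.png",cv2.resize(p[...,::-1],(800,600),interpolation=cv2.INTER_CUBIC)); np.savez(f"{n}0.npz",p=p,d=d)
    K,_,V=cal(n); print(n,K[0,0],-V[:3,:3].T@V[:3,3])
s=monitor.get_obs(); print(s["clock"],s["eef_pos"],s["tool_rot"],s["ft_force"])
E
```

```text
top 477.1683284861021 [0.44284655 0.00563223 1.83645532]
side 458.33911261272334 [ 0.34043859 -1.30231679  1.17603598]
0.1 [0.15561523 0.47461802 0.24921731] [ 1.57740602e-01  9.87480150e-01 -9.15752736e-04 -1.30532068e-04] [-0.45214118  0.85650162 -0.10262121]
```

View pics/top0.png

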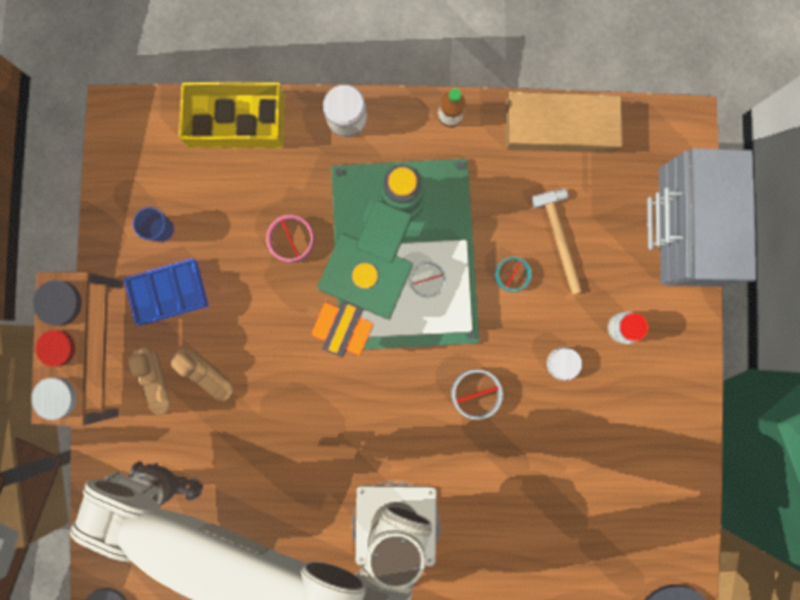

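View pics/side0.png

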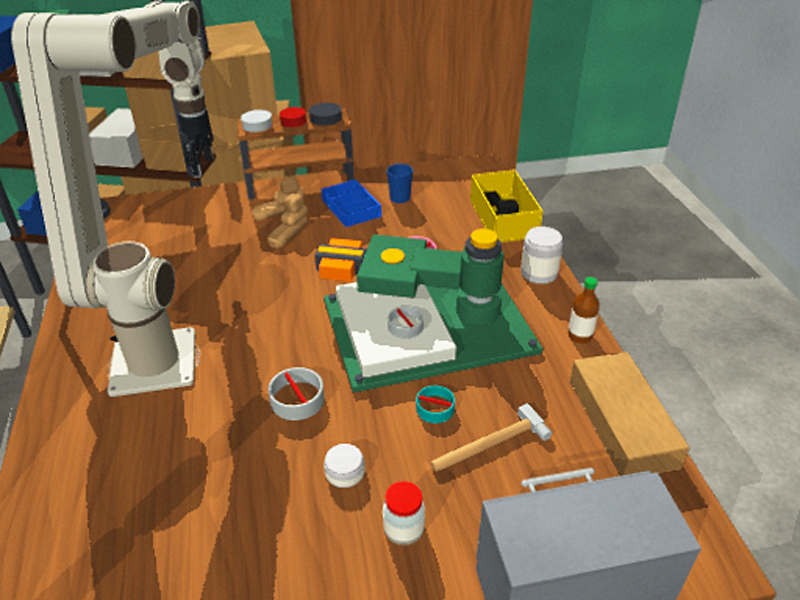

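The top view shows the column cap at (403,181), head disc at (365,276), nose stripe at about (343,330), orange buffers on either side of it, and the die at (428,279). The pink, turquoise and bigger grey rings are look-alikes. The side view confirms this, with the grey die on the white block.

```bash
cat >> h.py <<'E'
def blobs(p,lo,hi,amin=15):
    m=cv2.inRange(cv2.cvtColor(p,cv2.COLOR_RGB2HSV),lo,hi); n,l,s,c=cv2.connectedComponentsWithStats(m)
    return [(s[i,4],c[i].round(2)) for i in range(1,n) if s[i,4]>=amin]
E
python3 - <<'E'
from h import *
for n in("top","side"):
    z=np.load(n+"0.npz");p,d=z["p"],z["d"]
    for nm,lo,hi in(("yel",(21,140,120),(32,255,255)),("org",(10,190,150),(18,255,255))):
        for a,c in blobs(p,lo,hi):
            dep=d[int(c[1]+.5),int(c[0]+.5)]; print(n,nm,a,c,atdepth(n,[c],[dep])[0].round(4))
uv=np.array([[428,279],[412,270],[445,281]])/1.5625
print("die top",atz("top",uv,.09).round(4)); print("side die",atz("side",np.array([[405,320]])/1.5625,.09))
d=np.load("top0.npz")["d"];print(atdepth("top",uv,[d[int(v),int(u)] for u,v in uv]).round(4))
p=np.load("top0.npz")["p"][150:235,190:310,::-1];cv2.imwrite("pics/crop.png",cv2.resize(p,None,fx=6.6,fy=6.6,interpolation=cv2.INTER_CUBIC))
E
```

```text
top yel 1971 [148.28  72.31] [1.0061 0.4212 0.0392]
top yel 222 [257.13 115.73] [ 0.7954 -0.0032  0.2416]
top yel 206 [233.13 175.83] [0.4428 0.0056 1.8365]
top yel 149 [218.43 210.04] [0.4753 0.1268 0.1563]
top org 209 [207.37 205.23] [0.4916 0.1663 0.155 ]
top org 195 [229.45 215.31] [0.4575 0.0875 0.1582]
side yel 1507 [321.53 133.06] [0.9953 0.4233 0.031 ]
side yel 98 [217.17 159.93] [0.4732 0.1257 0.1632]
side yel 120 [250.93 163.43] [0.595  0.077  0.1625]
side org 19 [213.58 153.53] [0.4655 0.1736 0.1616]
side org 21 [224.29 153.95] [0.5074 0.1743 0.1529]
side org 243 [214.87 173.56] [0.456  0.0734 0.1394]
side org 15 [221.  283.4] [ 0.4128 -0.3359  0.0006]
die top [[ 0.5957 -0.0697  0.09  ]
 [ 0.6163 -0.0318  0.09  ]
 [ 0.5917 -0.1098  0.09  ]]
side die [[ 0.59368916 -0.08022445  0.09      ]]
[[ 0.5966 -0.0702  0.0803]
 [ 0.619  -0.0323  0.0627]
 [ 0.5916 -0.1097  0.0914]]
```

View pics/crop.png

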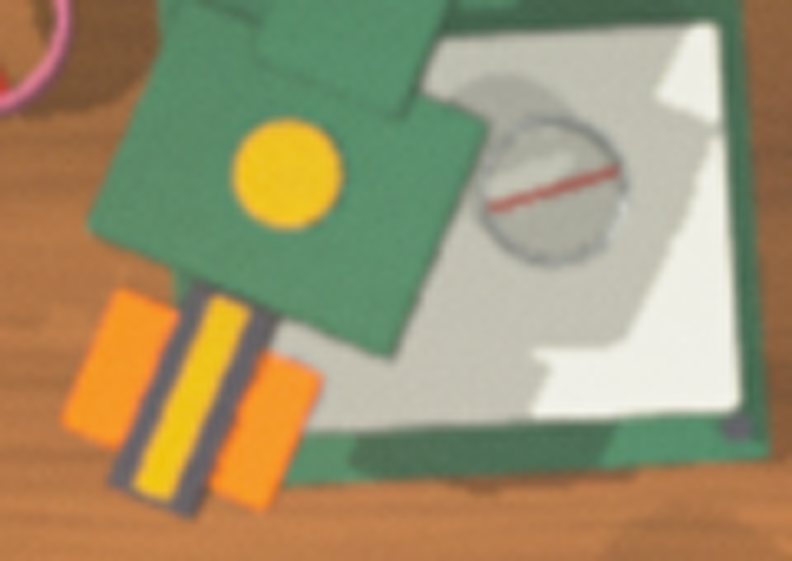

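The crop shows the die ring's centre at crop pixel (554,189), which is image (273.5,178.2). The head disc and nose stripe are clear.

```bash
cat >> h.py <<'E'
E
python3 - <<'E'
from h import *
P=atz("top",[[257.13,115.73]],.245)[0]; H=atz("top",[[233.13,175.83]],.163)[0]; D=atz("top",[[273.5,178.2]],.088)[0]; N=atz("top",[[218.43,210.04]],.166)[0]
Hs=atz("side",[[250.93,163.43]],.163)[0]; Ns=atz("side",[[217.17,159.93]],.166)[0]
ang=lambda v:np.arctan2(-v[1],-v[0])
for n,v in(("P",P),("H",H),("Hs",Hs),("N",N),("Ns",Ns),("D",D)): print(n,v.round(4),np.hypot(*(v-P)[:2]).round(4),ang(v-P).round(4))
L=atz("top",[[207.37,205.23],[229.45,215.31]],.155);print(L.round(4))
# refine P with radius: along H-N line
E
```

```text
P [ 0.7947 -0.0032  0.245 ] 0.0 -3.1416
H [0.5964 0.0772 0.163 ] 0.2139 -0.3852
Hs [0.5949 0.0763 0.163 ] 0.2151 -0.3789
N [0.4751 0.1261 0.166 ] 0.3447 -0.3845
Ns [0.4729 0.1217 0.166 ] 0.3452 -0.3703
D [ 0.5972 -0.0683  0.088 ] 0.2079 0.3182
[[0.4916 0.1663 0.155 ]
 [0.4575 0.0877 0.155 ]]
```

>>> arm_command([
  {"dx": -4,"dy": -1.2,"wz": 0.12,"grip": 0},
  {"dx": -8,"dy": -2.5,"wz": 0.25,"grip": 0},
  {"dx": -12,"dy": -3.7,"wz": 0.37,"grip": 0},
  {"dx": -16,"dy": -5,"wz": 0.5,"grip": 0},
  {"dx": -20,"dy": -6.2,"wz": 0.62,"grip": 0},
  {"dx": -24,"dy": -7.5,"wz": 0.75,"grip": 0},
  {"dx": -28,"dy": -8.7,"wz": 0.87,"grip": 0},
  {"dx": -32,"dy": -10,"wz": 1,"grip": 0},
  {"dx": -36,"dy": -11.2,"wz": 1.12,"grip": 0},
  {"dx": -40.3,"dy": -12.5,"wz": 1.253,"grip": 0},
])

```text
validation failed for argument at $.in...
```

>>> arm_command([
  {"dx": -4.0,"dy": -1.2,"dz": 0.0,"wx": 0.0,"wy": 0.0,"wz": 0.12,"grip": 0.0},
  {"dx": -8.0,"dy": -2.5,"dz": 0.0,"wx": 0.0,"wy": 0.0,"wz": 0.25,"grip": 0.0},
  {"dx": -12.0,"dy": -3.7,"dz": 0.0,"wx": 0.0,"wy": 0.0,"wz": 0.37,"grip": 0.0},
  {"dx": -16.0,"dy": -5.0,"dz": 0.0,"wx": 0.0,"wy": 0.0,"wz": 0.5,"grip": 0.0},
  {"dx": -20.0,"dy": -6.2,"dz": 0.0,"wx": 0.0,"wy": 0.0,"wz": 0.62,"grip": 0.0},
  {"dx": -24.0,"dy": -7.5,"dz": 0.0,"wx": 0.0,"wy": 0.0,"wz": 0.75,"grip": 0.0},
  {"dx": -28.0,"dy": -8.7,"dz": 0.0,"wx": 0.0,"wy": 0.0,"wz": 0.87,"grip": 0.0},
  {"dx": -32.0,"dy": -10.0,"dz": 0.0,"wx": 0.0,"wy": 0.0,"wz": 1.0,"grip": 0.0},
  {"dx": -36.0,"dy": -11.2,"dz": 0.0,"wx": 0.0,"wy": 0.0,"wz": 1.12,"grip": 0.0},
  {"dx": -40.3,"dy": -12.5,"dz": 0.0,"wx": 0.0,"wy": 0.0,"wz": 1.253,"grip": 0.0},
])

```text
clock: 1.1
eef_pos: [0.5006, 0.2296, 0.2496]
tool_rot: [0.709, 0.706, -0.0, -0.0]
ft_force: [0.1, 0.9, -0.1]
grip_width: 0.0003
grasp_force: 0.0
```

>>> arm_command([
  {"dx": -0.8,"dy": 1.4,"dz": 4.0,"wx": 0.0,"wy": 0.0,"wz": 0.0,"grip": 0.0},
  {"dx": -0.8,"dy": 1.4,"dz": 8.0,"wx": 0.0,"wy": 0.0,"wz": 0.0,"grip": 0.0},
  {"dx": -0.8,"dy": 1.4,"dz": 11.5,"wx": 0.0,"wy": 0.0,"wz": 0.0,"grip": 0.0},
  {"dx": -0.8,"dy": 1.4,"dz": 11.5,"wx": 0.0,"wy": 0.0,"wz": 0.0,"grip": 0.0},
])

```text
clock: 1.5
eef_pos: [0.5097, 0.2206, 0.1291]
tool_rot: [0.707, 0.707, -0.006, -0.002]
ft_force: [1.0, 0.1, 0.1]
grip_width: -0.0004
grasp_force: 0.0
```

```bash
cat >> h.py <<'E'
P=np.array([0.7947,-0.0032])
def look(save=None):
    """head angle from all yellow blobs that fit the disc (r=.215) or stripe, top and side"""
    t=monitor.get_obs()["clock"]; out=[]
    for n in("top","side"):
        p,d=viewer.camera(n)
        if save: cv2.imwrite(f"pics/{save}_{n}.png",p[...,::-1])
        for a,c in blobs(p,(21,140,120),(32,255,255),25):
            for nm,z,r in(("disc",.163,.2145),("stripe",.166,.345)):
                v=atz(n,[c],z)[0][:2]-P
                if abs(np.hypot(*v)-r)<.012: out.append((n,nm,a,round(float(np.hypot(*v)),4),round(float(np.arctan2(-v[1],-v[0])),4)))
    s=monitor.get_obs(); print("t",round(t,3),"->",round(s["clock"],3),s["eef_pos"].round(4) if hasattr(s["eef_pos"],"round") else s["eef_pos"],np.round(s["ft_force"],2)); [print(o) for o in out]; return out
E
python3 -c "
from h import *
look('a')"
```

```text
t 1.5 -> 1.6 [0.5133 0.2226 0.1348] [0.47 0.56 0.5 ]
('top', 'disc', np.int32(204), 0.2139, -0.3838)
('side', 'stripe', np.int32(97), 0.3449, -0.3687)
('side', 'disc', np.int32(120), 0.2151, -0.3788)
```

View pics/a_top.png

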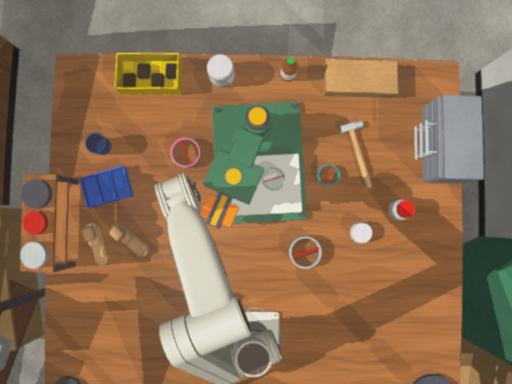

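View pics/a_side.png

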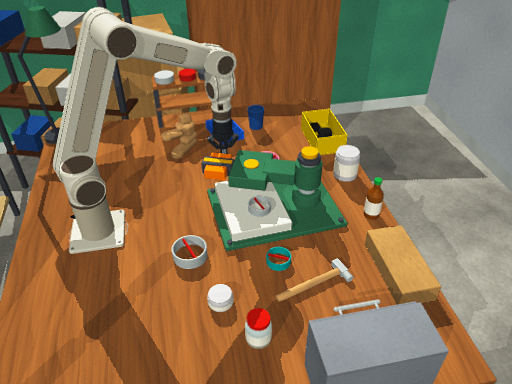

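>>> arm_command([
  {"dx": -0.6,"dy": -0.25,"dz": 0.0,"wx": 0.0,"wy": 0.0,"wz": 0.0,"grip": 0.0},
  {"dx": -1.2,"dy": -0.5,"dz": 0.0,"wx": 0.0,"wy": 0.0,"wz": 0.0,"grip": 0.0},
  {"dx": -1.8,"dy": -0.75,"dz": 0.0,"wx": 0.0,"wy": 0.0,"wz": 0.0,"grip": 0.0},
  {"dx": -2.13,"dy": -0.87,"dz": 0.0,"wx": 0.0,"wy": 0.0,"wz": 0.0,"grip": 0.0},
  {"dx": -2.46,"dy": -0.99,"dz": 0.0,"wx": 0.0,"wy": 0.0,"wz": 0.0,"grip": 0.0},
  {"dx": -2.79,"dy": -1.11,"dz": 0.0,"wx": 0.0,"wy": 0.0,"wz": 0.0,"grip": 0.0},
  {"dx": -3.12,"dy": -1.23,"dz": 0.0,"wx": 0.0,"wy": 0.0,"wz": 0.0,"grip": 0.0},
  {"dx": -3.45,"dy": -1.35,"dz": 0.0,"wx": 0.0,"wy": 0.0,"wz": 0.0,"grip": 0.0},
  {"dx": -3.78,"dy": -1.47,"dz": 0.0,"wx": 0.0,"wy": 0.0,"wz": 0.0,"grip": 0.0},
])

```text
clock: 2.5
eef_pos: [0.4991, 0.1849, 0.135]
tool_rot: [0.707, 0.708, 0.0, -0.0]
ft_force: [-0.6, 0.9, -0.4]
grip_width: -0.0001
grasp_force: 0.3
```

```bash
python3 -c "
from h import *
p,d=viewer.camera('top')
for a,c in blobs(p,(21,140,120),(32,255,255),25):
    v=atz('top',[c],.163)[0][:2]-P; print(a,np.hypot(*v),np.arctan2(-v[1],-v[0]))
s=monitor.get_obs();print(s['clock'],s['eef_pos'],s['ft_force'])"
```

```text
1936 0.43193191371547357 -1.980817397377538
219 0.017941228406555723 3.1157331027507484
200 0.21419368036353606 -0.37908385745541534
2.55 [0.49880811 0.18435233 0.13495555] [-0.00719428  1.40897486  0.63020639]
```

>>> arm_command([
  {"dx": -0.35,"dy": -0.12,"dz": 0.0,"wx": 0.0,"wy": 0.0,"wz": 0.0,"grip": 0.0},
  {"dx": -0.7,"dy": -0.23,"dz": 0.0,"wx": 0.0,"wy": 0.0,"wz": 0.0,"grip": 0.0},
  {"dx": -1.05,"dy": -0.34,"dz": 0.0,"wx": 0.0,"wy": 0.0,"wz": 0.0,"grip": 0.0},
  {"dx": -1.4,"dy": -0.45,"dz": 0.0,"wx": 0.0,"wy": 0.0,"wz": 0.0,"grip": 0.0},
  {"dx": -1.73,"dy": -0.56,"dz": 0.0,"wx": 0.0,"wy": 0.0,"wz": 0.0,"grip": 0.0},
  {"dx": -2.06,"dy": -0.66,"dz": 0.0,"wx": 0.0,"wy": 0.0,"wz": 0.0,"grip": 0.0},
])

```text
clock: 3.15
eef_pos: [0.4924, 0.164, 0.135]
tool_rot: [0.707, 0.707, -0.0, 0.0]
ft_force: [-0.2, -0.8, 0.3]
grip_width: 0.0004
grasp_force: 0.0
```

```bash
cat >> h.py <<'E'
def q():
    t=monitor.get_obs()["clock"]; p,d=viewer.camera('top'); th=None
    for a,c in blobs(p,(21,140,120),(32,255,255),25):
        v=atz('top',[c],.163)[0][:2]-P
        if abs(np.hypot(*v)-.2145)<.012: th=np.arctan2(-v[1],-v[0]); print("t",round(t,3),"th",round(th,4),"area",a)
    s=monitor.get_obs(); e=np.array(s['eef_pos'])
    print(e.round(4),np.round(s['ft_force'],2))
    if th is not None:
        r=e[:2]-P; print("finger radial %.4f left %.4f"%(-np.cos(th)*r[0]-np.sin(th)*r[1],-np.sin(th)*r[0]+np.cos(th)*r[1]))
    with open("log.txt","a") as f: f.write(f"{t} {th}\n")
E
python3 -c "
from h import *
q()"
```

```text
t 3.15 th -0.2912 area 203
[0.4922 0.1635 0.135 ] [-0.38 -0.59 -0.55]
finger radial 0.3377 left 0.0729
```

>>> arm_command([
  {"dx": 0.0,"dy": 0.0,"dz": -4.5,"wx": 0.0,"wy": 0.0,"wz": 0.0,"grip": 0.0},
  {"dx": 0.0,"dy": 0.0,"dz": -8.5,"wx": 0.0,"wy": 0.0,"wz": 0.0,"grip": 0.0},
  {"dx": -4.0,"dy": -0.3,"dz": -8.5,"wx": 0.0,"wy": 0.0,"wz": 0.0,"grip": 0.0},
  {"dx": -8.5,"dy": -0.5,"dz": -8.5,"wx": 0.0,"wy": 0.0,"wz": 0.0,"grip": 0.0},
  {"dx": -13.2,"dy": -0.7,"dz": -8.5,"wx": 0.0,"wy": 0.0,"wz": 0.0,"grip": 0.0},
  {"dx": -18.0,"dy": -0.9,"dz": -8.5,"wx": 0.0,"wy": 0.0,"wz": 0.0,"grip": 0.0},
  {"dx": -22.8,"dy": -1.1,"dz": -8.5,"wx": 0.0,"wy": 0.0,"wz": 0.0,"grip": 0.0},
  {"dx": -27.5,"dy": -1.3,"dz": -8.5,"wx": 0.0,"wy": 0.0,"wz": 0.0,"grip": 0.0},
  {"dx": -31.5,"dy": -1.5,"dz": -8.5,"wx": 0.0,"wy": 0.0,"wz": 0.0,"grip": 0.0},
  {"dx": -33.0,"dy": -1.5,"dz": -6.0,"wx": 0.0,"wy": 0.0,"wz": 0.0,"grip": 0.0},
])

```text
clock: 4.2
eef_pos: [0.4797, -0.1701, 0.1979]
tool_rot: [0.708, 0.706, 0.001, 0.004]
ft_force: [0.3, 0.0, 0.9]
grip_width: 0.0005
grasp_force: 0.0
```

```bash
python3 -c "
from h import *
q();q()"
```

```text
t 4.2 th -0.1024 area 206
[ 0.4766 -0.1697  0.1918] [-0.81 -1.67 -2.5 ]
finger radial 0.2994 left -0.1982
t 4.25 th -0.0923 area 204
[ 0.4758 -0.1674  0.1923] [-0.31  0.88 -1.23]
finger radial 0.3024 left -0.1930
```

>>> arm_command([
  {"dx": 1.0,"dy": -0.1,"dz": 3.0,"wx": 0.0,"wy": 0.0,"wz": 0.0,"grip": 0.0},
  {"dx": 1.95,"dy": -0.1,"dz": 5.7,"wx": 0.0,"wy": 0.0,"wz": 0.0,"grip": 0.0},
  {"dx": 1.95,"dy": -0.1,"dz": 5.7,"wx": 0.0,"wy": 0.0,"wz": 0.0,"grip": 0.0},
  {"dx": 1.95,"dy": -0.1,"dz": 5.7,"wx": 0.0,"wy": 0.0,"wz": 0.0,"grip": 0.0},
  {"dx": 1.95,"dy": -0.1,"dz": 5.7,"wx": 0.0,"wy": 0.0,"wz": 0.0,"grip": 0.0},
  {"dx": 1.95,"dy": -0.1,"dz": 5.7,"wx": 0.0,"wy": 0.0,"wz": 0.0,"grip": 0.0},
  {"dx": 1.95,"dy": -0.1,"dz": 5.7,"wx": 0.0,"wy": 0.0,"wz": 0.0,"grip": 0.0},
])

```text
clock: 5.0
eef_pos: [0.4777, -0.1465, 0.1393]
tool_rot: [0.707, 0.707, 0.001, 0.001]
ft_force: [-0.6, -0.8, -0.6]
grip_width: -0.0
grasp_force: 0.0
```

```bash
python3 -c "
from h import *
q();q()"
```

```text
t 5.0 th 0.0373 area 202
[ 0.4774 -0.1465  0.139 ] [-0.05 -0.37  0.72]
finger radial 0.3224 left -0.1313
t 5.05 th 0.0451 area 205
[ 0.4772 -0.1464  0.1387] [-0.02 -0.43 -0.38]
finger radial 0.3236 left -0.1287
```

>>> arm_command([
  {"dx": 0.0,"dy": 0.0,"dz": 0.0,"wx": 0.0,"wy": 0.0,"wz": 0.0,"grip": 0.0},
  {"dx": 0.0,"dy": 0.0,"dz": 0.0,"wx": 0.0,"wy": 0.0,"wz": 0.0,"grip": 0.0},
  {"dx": 0.0,"dy": 0.0,"dz": 0.0,"wx": 0.0,"wy": 0.0,"wz": 0.0,"grip": 0.0},
  {"dx": 0.0,"dy": 0.0,"dz": 0.0,"wx": 0.0,"wy": 0.0,"wz": 0.0,"grip": 0.0},
  {"dx": 0.0,"dy": 0.0,"dz": 0.0,"wx": 0.0,"wy": 0.0,"wz": 0.0,"grip": 0.0},
  {"dx": 0.0,"dy": 0.0,"dz": 0.0,"wx": 0.0,"wy": 0.0,"wz": 0.0,"grip": 0.0},
  {"dx": 0.0,"dy": 0.0,"dz": 0.0,"wx": 0.0,"wy": 0.0,"wz": 0.0,"grip": 0.0},
])

```text
clock: 5.8
eef_pos: [0.4768, -0.1461, 0.138]
tool_rot: [0.707, 0.707, -0.0, -0.0]
ft_force: [0.1, 0.1, -0.2]
grip_width: -0.0001
grasp_force: 0.0
```

```bash
python3 -c "
from h import *
q()"
```

```text
t 5.8 th 0.1701 area 199
[ 0.4768 -0.1461  0.138 ] [ 0.09 -0.25  0.08]
finger radial 0.3375 left -0.0870
```

>>> arm_command([
  {"dx": -0.28,"dy": 0.07,"dz": 0.0,"wx": 0.0,"wy": 0.0,"wz": 0.0,"grip": 0.0},
  {"dx": -0.56,"dy": 0.14,"dz": 0.0,"wx": 0.0,"wy": 0.0,"wz": 0.0,"grip": 0.0},
  {"dx": -0.84,"dy": 0.21,"dz": 0.0,"wx": 0.0,"wy": 0.0,"wz": 0.0,"grip": 0.0},
  {"dx": -1.12,"dy": 0.28,"dz": 0.0,"wx": 0.0,"wy": 0.0,"wz": 0.0,"grip": 0.0},
  {"dx": -1.4,"dy": 0.35,"dz": 0.0,"wx": 0.0,"wy": 0.0,"wz": 0.0,"grip": 0.0},
  {"dx": -1.68,"dy": 0.42,"dz": 0.0,"wx": 0.0,"wy": 0.0,"wz": 0.0,"grip": 0.0},
  {"dx": -1.96,"dy": 0.5,"dz": 0.0,"wx": 0.0,"wy": 0.0,"wz": 0.0,"grip": 0.0},
  {"dx": -2.24,"dy": 0.58,"dz": 0.0,"wx": 0.0,"wy": 0.0,"wz": 0.0,"grip": 0.0},
])

```text
clock: 6.65
eef_pos: [0.4828, -0.1688, 0.138]
tool_rot: [0.707, 0.707, -0.0, 0.0]
ft_force: [0.0, -0.5, 0.6]
grip_width: 0.0004
grasp_force: 0.1
```

```bash
python3 -c "
from h import *
q()"
```

```text
t 6.65 th 0.3047 area 201
[ 0.483  -0.1693  0.1381] [-0.36  0.56  0.3 ]
finger radial 0.3472 left -0.0649
```

>>> arm_command([
  {"dx": -0.28,"dy": 0.09,"dz": 0.0,"wx": 0.0,"wy": 0.0,"wz": 0.0,"grip": 0.0},
  {"dx": -0.55,"dy": 0.18,"dz": 0.0,"wx": 0.0,"wy": 0.0,"wz": 0.0,"grip": 0.0},
  {"dx": -0.82,"dy": 0.27,"dz": 0.0,"wx": 0.0,"wy": 0.0,"wz": 0.0,"grip": 0.0},
])

```text
clock: 7.0
eef_pos: [0.4855, -0.177, 0.1381]
tool_rot: [0.707, 0.707, -0.0, 0.0]
ft_force: [0.4, -0.6, 0.0]
grip_width: 0.0001
grasp_force: 0.2
```

```bash
python3 -c "
from h import *
q();q()"
```

```text
t 7.0 th 0.3368 area 202
[ 0.4857 -0.1774  0.138 ] [ 0.91 -0.76  0.5 ]
finger radial 0.3492 left -0.0622
t 7.05 th 0.3385 area 200
[ 0.4856 -0.1771  0.138 ] [ 0.99 -0.66  0.92]
finger radial 0.3493 left -0.0614
```

>>> arm_command([
  {"dx": -4.5,"dy": 1.6,"dz": 0.0,"wx": 0.0,"wy": 0.0,"wz": 0.0,"grip": 0.0},
  {"dx": -5.5,"dy": 1.9,"dz": 0.0,"wx": 0.0,"wy": 0.0,"wz": 0.0,"grip": 0.0},
])

```text
clock: 7.3
eef_pos: [0.5058, -0.2345, 0.1382]
tool_rot: [0.707, 0.707, 0.0, 0.001]
ft_force: [-0.2, -1.2, 1.1]
grip_width: 0.0003
grasp_force: 0.0
```

```bash
python3 -c "
from h import *
q();q();q()"
```

```text
t 7.3 th 0.3404 area 203
[ 0.5056 -0.2348  0.138 ] [ 0.8  -0.92 -0.64]
finger radial 0.3498 left -0.1217
t 7.35 th 0.3408 area 204
[ 0.5048 -0.233   0.1378] [-0.3  -0.51 -0.59]
finger radial 0.3501 left -0.1197
t 7.4 th 0.3408 area 204
[ 0.5041 -0.2319  0.1376] [-0.58  0.31  0.52]
finger radial 0.3503 left -0.1184
```

>>> arm_command([
  {"dx": 0.0,"dy": 0.0,"dz": 0.0,"wx": 0.0,"wy": 0.0,"wz": 0.0,"grip": 0.0},
  {"dx": 0.0,"dy": 0.0,"dz": 0.0,"wx": 0.0,"wy": 0.0,"wz": 0.0,"grip": 0.0},
  {"dx": 0.0,"dy": 0.0,"dz": 0.0,"wx": 0.0,"wy": 0.0,"wz": 0.0,"grip": 0.0},
])

```text
clock: 7.75
eef_pos: [0.5042, -0.2308, 0.1381]
tool_rot: [0.706, 0.708, 0.0, -0.0]
ft_force: [-0.5, 0.4, -0.3]
grip_width: -0.0004
grasp_force: 0.0
```

```bash
python3 -c "
from h import *
q();q();q()"
```

```text
t 7.75 th 0.3446 area 207
[ 0.5043 -0.231   0.1382] [ 0.35  0.03 -0.18]
finger radial 0.3503 left -0.1163
t 7.8 th 0.3446 area 207
[ 0.5044 -0.2311  0.1382] [ 0.19  0.22 -0.38]
finger radial 0.3503 left -0.1164
t 7.85 th 0.3451 area 208
[ 0.5044 -0.2312  0.1382] [ 0.06 -0.2   0.63]
finger radial 0.3503 left -0.1164
```

>>> arm_command([
  {"dx": 1.2,"dy": -0.4,"dz": 0.0,"wx": 0.0,"wy": 0.0,"wz": 0.0,"grip": 0.0},
  {"dx": 2.4,"dy": -0.8,"dz": 0.0,"wx": 0.0,"wy": 0.0,"wz": 0.0,"grip": 0.0},
  {"dx": 3.2,"dy": -1.0,"dz": 0.0,"wx": 0.0,"wy": 0.0,"wz": 0.0,"grip": 0.0},
  {"dx": 3.5,"dy": -1.1,"dz": 0.0,"wx": 0.0,"wy": 0.0,"wz": 0.0,"grip": 0.0},
  {"dx": 3.65,"dy": -1.12,"dz": 0.0,"wx": 0.0,"wy": 0.0,"wz": 0.0,"grip": 0.0},
  {"dx": 3.65,"dy": -1.12,"dz": 0.0,"wx": 0.0,"wy": 0.0,"wz": 0.0,"grip": 0.0},
])

```text
clock: 8.5
eef_pos: [0.4933, -0.195, 0.1381]
tool_rot: [0.707, 0.708, 0.0, 0.0]
ft_force: [0.0, 0.2, -0.3]
grip_width: -0.0
grasp_force: 0.0
```

```bash
python3 -c "
from h import *
for i in range(10): q()" | grep -v '\['
```

```text
t 8.5 th 0.351 area 199
finger radial 0.3490 left -0.0767
t 8.55 th 0.3509 area 201
finger radial 0.3490 left -0.0769
t 8.6 th 0.3515 area 198
finger radial 0.3491 left -0.0768
t 8.65 th 0.3518 area 201
finger radial 0.3492 left -0.0767
t 8.7 th 0.3521 area 199
finger radial 0.3492 left -0.0766
t 8.75 th 0.3517 area 200
finger radial 0.3493 left -0.0767
t 8.8 th 0.3533 area 201
finger radial 0.3494 left -0.0761
t 8.85 th 0.3547 area 199
finger radial 0.3495 left -0.0755
t 8.9 th 0.3542 area 200
finger radial 0.3495 left -0.0757
t 8.95 th 0.3551 area 198
finger radial 0.3495 left -0.0753
```

>>> arm_command([
  {"dx": 0.1,"dy": 0.0,"dz": 0.0,"wx": 0.0,"wy": 0.0,"wz": 0.0,"grip": 0.0},
  {"dx": 0.1,"dy": 0.0,"dz": 0.0,"wx": 0.0,"wy": 0.0,"wz": 0.0,"grip": 0.0},
  {"dx": 0.1,"dy": 0.0,"dz": 0.0,"wx": 0.0,"wy": 0.0,"wz": 0.0,"grip": 0.0},
  {"dx": 0.1,"dy": 0.0,"dz": 0.0,"wx": 0.0,"wy": 0.0,"wz": 0.0,"grip": 0.0},
  {"dx": 0.1,"dy": 0.0,"dz": 0.0,"wx": 0.0,"wy": 0.0,"wz": 0.0,"grip": 0.0},
  {"dx": 0.1,"dy": 0.0,"dz": 0.0,"wx": 0.0,"wy": 0.0,"wz": 0.0,"grip": 0.0},
  {"dx": 0.1,"dy": 0.0,"dz": 0.0,"wx": 0.0,"wy": 0.0,"wz": 0.0,"grip": 0.0},
])

```text
clock: 9.7
eef_pos: [0.4932, -0.1942, 0.138]
tool_rot: [0.707, 0.707, 0.0, 0.0]
ft_force: [-0.0, 0.5, 0.7]
grip_width: 0.0003
grasp_force: 0.0
```

```bash
python3 -c "
from h import *
for i in range(6): q()" | grep -v '\['
```

```text
t 9.7 th 0.359 area 199
finger radial 0.3494 left -0.0729
t 9.75 th 0.3596 area 198
finger radial 0.3495 left -0.0727
t 9.8 th 0.3596 area 200
finger radial 0.3495 left -0.0727
t 9.85 th 0.3608 area 200
finger radial 0.3495 left -0.0723
t 9.9 th 0.3597 area 200
finger radial 0.3494 left -0.0727
t 9.95 th 0.3602 area 201
finger radial 0.3495 left -0.0725
```

>>> arm_command([
  {"dx": 0.14,"dy": -0.05,"dz": 0.0,"wx": 0.0,"wy": 0.0,"wz": 0.0,"grip": 0.0},
  {"dx": 0.14,"dy": -0.05,"dz": 0.0,"wx": 0.0,"wy": 0.0,"wz": 0.0,"grip": 0.0},
  {"dx": 0.14,"dy": -0.05,"dz": 0.0,"wx": 0.0,"wy": 0.0,"wz": 0.0,"grip": 0.0},
  {"dx": 0.14,"dy": -0.05,"dz": 0.0,"wx": 0.0,"wy": 0.0,"wz": 0.0,"grip": 0.0},
  {"dx": 0.14,"dy": -0.05,"dz": 0.0,"wx": 0.0,"wy": 0.0,"wz": 0.0,"grip": 0.0},
  {"dx": 0.14,"dy": -0.05,"dz": 0.0,"wx": 0.0,"wy": 0.0,"wz": 0.0,"grip": 0.0},
])

```text
clock: 10.6
eef_pos: [0.4927, -0.1928, 0.138]
tool_rot: [0.707, 0.707, 0.0, 0.0]
ft_force: [0.3, -0.6, -0.7]
grip_width: 0.0002
grasp_force: 0.0
```

```bash
python3 -c "
from h import *
for i in range(4): q()" | grep -v '\['
```

```text
t 10.6 th 0.362 area 201
finger radial 0.3496 left -0.0704
t 10.65 th 0.363 area 201
finger radial 0.3497 left -0.0700
t 10.7 th 0.3626 area 202
finger radial 0.3496 left -0.0702
t 10.75 th 0.3625 area 200
finger radial 0.3496 left -0.0702
```

>>> arm_command([
  {"dx": 0.05,"dy": 0.0,"dz": 0.0,"wx": 0.0,"wy": 0.0,"wz": 0.0,"grip": 0.0},
  {"dx": 0.05,"dy": 0.0,"dz": 0.0,"wx": 0.0,"wy": 0.0,"wz": 0.0,"grip": 0.0},
  {"dx": 0.05,"dy": 0.0,"dz": 0.0,"wx": 0.0,"wy": 0.0,"wz": 0.0,"grip": 0.0},
  {"dx": 0.05,"dy": 0.0,"dz": 0.0,"wx": 0.0,"wy": 0.0,"wz": 0.0,"grip": 0.0},
  {"dx": 0.05,"dy": 0.0,"dz": 0.0,"wx": 0.0,"wy": 0.0,"wz": 0.0,"grip": 0.0},
])

```text
clock: 11.3
eef_pos: [0.4927, -0.1923, 0.138]
tool_rot: [0.707, 0.707, -0.0, -0.0]
ft_force: [0.5, -0.2, 0.1]
grip_width: -0.0001
grasp_force: 0.0
```

```bash
python3 -c "
from h import *
for i in range(4): q()" | grep -v '\['
```

```text
t 11.3 th 0.3624 area 200
finger radial 0.3495 left -0.0698
t 11.35 th 0.3637 area 201
finger radial 0.3495 left -0.0693
t 11.4 th 0.3621 area 200
finger radial 0.3494 left -0.0698
t 11.45 th 0.362 area 201
finger radial 0.3494 left -0.0699
```

>>> arm_command([
  {"dx": 0.04,"dy": -0.01,"dz": 0.0,"wx": 0.0,"wy": 0.0,"wz": 0.0,"grip": 0.0},
  {"dx": 0.08,"dy": -0.02,"dz": 0.0,"wx": 0.0,"wy": 0.0,"wz": 0.0,"grip": 0.0},
  {"dx": 0.12,"dy": -0.03,"dz": 0.0,"wx": 0.0,"wy": 0.0,"wz": 0.0,"grip": 0.0},
  {"dx": 0.16,"dy": -0.05,"dz": 0.0,"wx": 0.0,"wy": 0.0,"wz": 0.0,"grip": 0.0},
  {"dx": 0.2,"dy": -0.07,"dz": 0.0,"wx": 0.0,"wy": 0.0,"wz": 0.0,"grip": 0.0},
  {"dx": 0.24,"dy": -0.09,"dz": 0.0,"wx": 0.0,"wy": 0.0,"wz": 0.0,"grip": 0.0},
  {"dx": 0.28,"dy": -0.1,"dz": 0.0,"wx": 0.0,"wy": 0.0,"wz": 0.0,"grip": 0.0},
  {"dx": 0.32,"dy": -0.11,"dz": 0.0,"wx": 0.0,"wy": 0.0,"wz": 0.0,"grip": 0.0},
  {"dx": 0.36,"dy": -0.13,"dz": 0.0,"wx": 0.0,"wy": 0.0,"wz": 0.0,"grip": 0.0},
  {"dx": 0.4,"dy": -0.14,"dz": 0.0,"wx": 0.0,"wy": 0.0,"wz": 0.0,"grip": 0.0},
])

```text
clock: 12.5
eef_pos: [0.4913, -0.1883, 0.138]
tool_rot: [0.707, 0.707, 0.0, -0.0]
ft_force: [-0.3, -0.5, -0.2]
grip_width: 0.0
grasp_force: 0.0
```

```bash
python3 -c "
from h import *
for i in range(2): q()"
```

```text
t 12.5 th 0.3491 area 200
[ 0.4912 -0.1882  0.138 ] [ 0.33 -0.21 -0.08]
finger radial 0.3485 left -0.0700
t 12.55 th 0.3486 area 201
[ 0.4913 -0.1882  0.138 ] [ 0.39  0.6  -0.37]
finger radial 0.3484 left -0.0703
```

>>> arm_command([
  {"dx": 0.0,"dy": 0.0,"dz": -4.5,"wx": 0.0,"wy": 0.0,"wz": 0.0,"grip": 0.0},
  {"dx": 0.0,"dy": 0.0,"dz": -8.4,"wx": 0.0,"wy": 0.0,"wz": 0.0,"grip": 0.0},
  {"dx": 4.0,"dy": -1.3,"dz": -8.4,"wx": 0.0,"wy": 0.0,"wz": 0.0,"grip": 0.0},
  {"dx": 8.2,"dy": -2.6,"dz": -8.4,"wx": 0.0,"wy": 0.0,"wz": 0.0,"grip": 0.0},
  {"dx": 12.5,"dy": -4.0,"dz": -8.4,"wx": 0.0,"wy": 0.0,"wz": 0.0,"grip": 0.0},
  {"dx": 16.4,"dy": -5.2,"dz": -8.4,"wx": 0.0,"wy": 0.0,"wz": 0.0,"grip": 0.0},
  {"dx": 16.8,"dy": -5.3,"dz": -8.4,"wx": 0.0,"wy": 0.0,"wz": 0.0,"grip": 0.0},
  {"dx": 16.8,"dy": -5.3,"dz": -4.5,"wx": 0.0,"wy": 0.0,"wz": 0.0,"grip": 0.0},
  {"dx": 16.8,"dy": -5.3,"dz": 0.0,"wx": 0.0,"wy": 0.0,"wz": 0.0,"grip": 0.0},
  {"dx": 16.8,"dy": -5.3,"dz": 0.2,"wx": 0.0,"wy": 0.0,"wz": 0.0,"grip": 0.0},
])

```text
clock: 13.6
eef_pos: [0.4338, -0.0205, 0.1316]
tool_rot: [0.707, 0.707, -0.004, -0.004]
ft_force: [-1.9, -0.3, 0.0]
grip_width: 0.0003
grasp_force: 0.0
```

```bash
python3 -c "
from h import *
for i in range(4): q()"
```

```text
t 13.6 th 0.3242 area 206
[ 0.4356 -0.0206  0.1338] [0.58 0.46 0.63]
finger radial 0.3460 left 0.0979
t 13.65 th 0.3231 area 202
[ 0.4376 -0.0208  0.1359] [-0.12 -0.21  1.21]
finger radial 0.3442 left 0.0967
t 13.7 th 0.3219 area 203
[ 0.4391 -0.0208  0.1372] [ 0.64 -0.35 -0.56]
finger radial 0.3429 left 0.0958
t 13.75 th 0.3206 area 199
[ 0.4399 -0.0208  0.1379] [0.43 0.39 0.25]
finger radial 0.3423 left 0.0951
```

>>> arm_command([
  {"dx": -0.8,"dy": 0.3,"dz": 0.0,"wx": 0.0,"wy": 0.0,"wz": 0.0,"grip": 0.0},
  {"dx": -1.5,"dy": 0.5,"dz": 0.0,"wx": 0.0,"wy": 0.0,"wz": 0.0,"grip": 0.0},
  {"dx": -1.75,"dy": 0.6,"dz": 0.0,"wx": 0.0,"wy": 0.0,"wz": 0.0,"grip": 0.0},
  {"dx": -1.75,"dy": 0.6,"dz": 0.0,"wx": 0.0,"wy": 0.0,"wz": 0.0,"grip": 0.0},
  {"dx": -1.71,"dy": 0.59,"dz": 0.0,"wx": 0.0,"wy": 0.0,"wz": 0.0,"grip": 0.0},
  {"dx": -1.67,"dy": 0.58,"dz": 0.0,"wx": 0.0,"wy": 0.0,"wz": 0.0,"grip": 0.0},
  {"dx": -1.63,"dy": 0.57,"dz": 0.0,"wx": 0.0,"wy": 0.0,"wz": 0.0,"grip": 0.0},
  {"dx": -1.59,"dy": 0.55,"dz": 0.0,"wx": 0.0,"wy": 0.0,"wz": 0.0,"grip": 0.0},
])

```text
clock: 14.6
eef_pos: [0.4435, -0.036, 0.136]
tool_rot: [0.707, 0.708, -0.0, -0.0]
ft_force: [0.2, -0.1, -0.1]
grip_width: 0.0004
grasp_force: 0.0
```

```bash
python3 -c "
from h import *
for i in range(3): q()"
```

```text
t 14.6 th 0.3084 area 205
[ 0.4435 -0.036   0.1359] [-0.79 -0.11  0.45]
finger radial 0.3446 left 0.0753
t 14.65 th 0.3084 area 205
[ 0.4435 -0.0361  0.136 ] [ 0.23  0.48 -0.39]
finger radial 0.3446 left 0.0753
t 14.7 th 0.3084 area 205
[ 0.4436 -0.0361  0.136 ] [-0.15 -0.48 -0.05]
finger radial 0.3446 left 0.0752
```

>>> arm_command([
  {"dx": 3.0,"dy": -1.0,"dz": 0.0,"wx": 0.0,"wy": 0.0,"wz": 0.0,"grip": 0.0},
  {"dx": 4.0,"dy": -1.3,"dz": 0.0,"wx": 0.0,"wy": 0.0,"wz": 0.0,"grip": 0.0},
  {"dx": 4.0,"dy": -1.3,"dz": 0.0,"wx": 0.0,"wy": 0.0,"wz": 0.0,"grip": 0.0},
])

```text
clock: 15.05
eef_pos: [0.4302, 0.0046, 0.136]
tool_rot: [0.706, 0.708, -0.0, -0.0]
ft_force: [0.5, -0.4, -0.3]
grip_width: -0.0001
grasp_force: 0.0
```

```bash
python3 -c "
from h import *
for i in range(10): q()" | grep th
```

```text
t 15.05 th 0.3084 area 205
t 15.1 th 0.3084 area 205
t 15.15 th 0.3084 area 205
t 15.2 th 0.3084 area 205
t 15.25 th 0.3072 area 203
t 15.3 th 0.3084 area 205
t 15.35 th 0.3084 area 205
t 15.4 th 0.3084 area 205
t 15.45 th 0.3084 area 205
t 15.5 th 0.3084 area 205
```

>>> arm_command([
  {"dx": 0.0,"dy": 0.0,"dz": 0.0,"wx": 0.0,"wy": 0.0,"wz": 0.0,"grip": 0.0},
  {"dx": 0.0,"dy": 0.0,"dz": 0.0,"wx": 0.0,"wy": 0.0,"wz": 0.0,"grip": 0.0},
  {"dx": 0.0,"dy": 0.0,"dz": 0.0,"wx": 0.0,"wy": 0.0,"wz": 0.0,"grip": 0.0},
  {"dx": 0.0,"dy": 0.0,"dz": 0.0,"wx": 0.0,"wy": 0.0,"wz": 0.0,"grip": 0.0},
  {"dx": 0.0,"dy": 0.0,"dz": 0.0,"wx": 0.0,"wy": 0.0,"wz": 0.0,"grip": 0.0},
  {"dx": 0.0,"dy": 0.0,"dz": 0.0,"wx": 0.0,"wy": 0.0,"wz": 0.0,"grip": 0.0},
  {"dx": 0.0,"dy": 0.0,"dz": 0.0,"wx": 0.0,"wy": 0.0,"wz": 0.0,"grip": 0.0},
  {"dx": 0.0,"dy": 0.0,"dz": 0.0,"wx": 0.0,"wy": 0.0,"wz": 0.0,"grip": 0.0},
])

```text
clock: 16.35
eef_pos: [0.4306, 0.0037, 0.136]
tool_rot: [0.707, 0.707, -0.0, -0.0]
ft_force: [-0.1, 0.1, -0.9]
grip_width: 0.0001
grasp_force: 0.0
```

```bash
python3 -c "
from h import *
for i in range(8): q()" | grep th
```

```text
t 16.35 th 0.3084 area 205
t 16.4 th 0.3084 area 205
t 16.45 th 0.3084 area 205
t 16.5 th 0.3084 area 205
t 16.55 th 0.3084 area 205
t 16.6 th 0.3084 area 205
t 16.65 th 0.3084 area 205
t 16.7 th 0.3084 area 205
```

>>> arm_command([
  {"dx": 2.0,"dy": 0.0,"dz": -3.0,"wx": 0.0,"wy": 0.0,"wz": 0.0,"grip": 0.0},
  {"dx": 4.0,"dy": 0.0,"dz": -7.0,"wx": 0.0,"wy": 0.0,"wz": 0.0,"grip": 0.0},
  {"dx": 7.0,"dy": 0.0,"dz": -11.0,"wx": 0.0,"wy": 0.0,"wz": 0.0,"grip": 0.0},
  {"dx": 10.0,"dy": 0.0,"dz": -12.0,"wx": 0.0,"wy": 0.0,"wz": 0.0,"grip": 0.0},
  {"dx": 14.0,"dy": 0.0,"dz": -12.0,"wx": 0.0,"wy": 0.0,"wz": 0.0,"grip": 0.0},
  {"dx": 17.0,"dy": 0.0,"dz": -12.0,"wx": 0.0,"wy": 0.0,"wz": 0.0,"grip": 0.0},
  {"dx": 17.0,"dy": 0.0,"dz": -12.0,"wx": 0.0,"wy": 0.0,"wz": 0.0,"grip": 0.0},
  {"dx": 17.0,"dy": 0.0,"dz": -12.0,"wx": 0.0,"wy": 0.0,"wz": 0.0,"grip": 0.0},
  {"dx": 17.0,"dy": 0.0,"dz": -12.0,"wx": 0.0,"wy": 0.0,"wz": 0.0,"grip": 0.0},
  {"dx": 17.0,"dy": 0.0,"dz": -12.0,"wx": 0.0,"wy": 0.0,"wz": 0.0,"grip": 0.0},
])

```text
clock: 17.75
eef_pos: [0.4304, 0.1727, 0.2559]
tool_rot: [0.707, 0.707, -0.0, 0.0]
ft_force: [0.2, -0.7, 0.2]
grip_width: -0.0004
grasp_force: 0.0
```

>>> arm_command([
  {"dx": 0.0,"dy": 0.0,"dz": 0.0,"wx": 0.0,"wy": 0.0,"wz": 0.0,"grip": 0.0},
  {"dx": 0.0,"dy": 0.0,"dz": 0.0,"wx": 0.0,"wy": 0.0,"wz": 0.0,"grip": 0.0},
  {"dx": 0.0,"dy": 0.0,"dz": 0.0,"wx": 0.0,"wy": 0.0,"wz": 0.0,"grip": 0.0},
  {"dx": 0.0,"dy": 0.0,"dz": 0.0,"wx": 0.0,"wy": 0.0,"wz": 0.0,"grip": 0.0},
  {"dx": 0.0,"dy": 0.0,"dz": 0.0,"wx": 0.0,"wy": 0.0,"wz": 0.0,"grip": 0.0},
  {"dx": 0.0,"dy": 0.0,"dz": 0.0,"wx": 0.0,"wy": 0.0,"wz": 0.0,"grip": 0.0},
  {"dx": 0.0,"dy": 0.0,"dz": 0.0,"wx": 0.0,"wy": 0.0,"wz": 0.0,"grip": 0.0},
  {"dx": 0.0,"dy": 0.0,"dz": 0.0,"wx": 0.0,"wy": 0.0,"wz": 0.0,"grip": 0.0},
  {"dx": 0.0,"dy": 0.0,"dz": 0.0,"wx": 0.0,"wy": 0.0,"wz": 0.0,"grip": 0.0},
  {"dx": 0.0,"dy": 0.0,"dz": 0.0,"wx": 0.0,"wy": 0.0,"wz": 0.0,"grip": 0.0},
])

```text
clock: 18.75
eef_pos: [0.4304, 0.1738, 0.256]
tool_rot: [0.707, 0.707, -0.0, 0.0]
ft_force: [-0.2, -0.2, -0.0]
grip_width: -0.0004
grasp_force: 0.0
```

```bash
python3 -c "
from h import *
for i in range(4): q()
look('b')"
```

```text
t 18.75 th 0.3084 area 205
[0.4304 0.1737 0.256 ] [-0.43  0.93 -0.75]
finger radial 0.2934 left 0.2792
t 18.8 th 0.3084 area 205
[0.4304 0.1737 0.256 ] [ 0.25  0.13 -0.16]
finger radial 0.2934 left 0.2792
t 18.85 th 0.3078 area 204
[0.4304 0.1737 0.256 ] [-0.35  0.39  0.77]
finger radial 0.2936 left 0.2789
t 18.9 th 0.3084 area 205
[0.4304 0.1737 0.256 ] [-0.25 -0.68  1.05]
finger radial 0.2934 left 0.2791
t 18.95 -> 19.05 [0.4304 0.1737 0.256 ] [ 0.97  0.28 -0.29]
('top', 'disc', np.int32(205), 0.2145, 0.3084)
('top', 'stripe', np.int32(128), 0.3435, 0.3052)
('side', 'disc', np.int32(144), 0.2153, 0.3076)
('side', 'stripe', np.int32(121), 0.3474, 0.3188)
```

View pics/b_top.png

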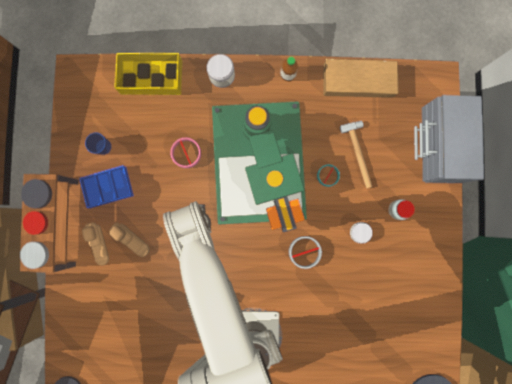

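View pics/b_side.png

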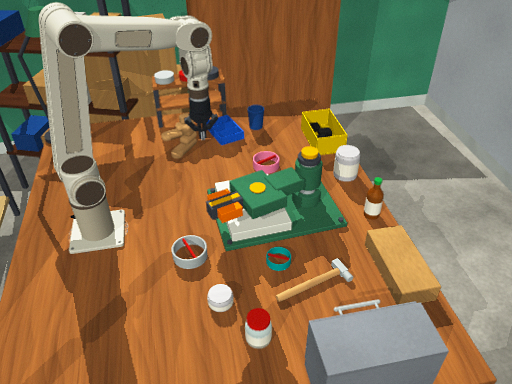

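The head disc, at (275,178) in the top view, stands over where the die was at (273.5,178). It has not moved for over four seconds, the arm is clear, and the rest of the table looks unchanged.

```bash
python3 -c "
from h import *
print(job.job_done())"
```

```text
the job is handed in; nothing more can be done
None
```

The beam's head stands about 7 mm from the die's centre (25 mm allowed), still and untouched for over four seconds, and I handed the job in at about 19 s of the 54 s limit; the verdict was not shown.

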